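Raise the strainer stand to its next hole and put the saucepan under it

TASK

The grated courgette has to drain into the small saucepan, but the strainer on its stand is set too low for it: press in the spring button of the stand, raise the sleeve gently until the button snaps out through the next hole and holds the strainer there, without straining the button or letting the strainer drop. Then stand the saucepan on the table centred under the strainer, with its handle pointing away from the stand, and leave everything else where it is.

Things in the scene. Friction and masses are not known exactly. Their poses are not given: they have to be found in the camera images.
- stand: strainer stand, fixed. Grey cast foot 130 x 120 mm, 14 mm thick, reaching 38 mm from the post axis towards the strainer, 82 mm the other way; on it an upright square post. Origin on the table under the post axis, z up; its -y points from the post to the strainer, its +x to the button's side
- sleeve: bright steel tube 30 x 30 mm, 140 mm long, black cap, sliding on the post; carries the strainer. Axes and origin as the stand's, raised as it slides. Its +x wall (2 mm) has 3 round holes 11.6 mm wide in a vertical row: first 20 mm below the tube's upper end, with the button in it; the others below. Only the upper 45 mm are clear for fingers: lower down the strainer's arm leaves the -y wall
- cap (a point): centre of the black cap on top of the sleeve, 191 mm above the table at the start. The next hole is drilled by hand, 31 to 53 mm below the first, differently on every stand: the click must be felt. Pads covering it would keep the button from springing out
- lift (a joint): how far sleeve and strainer have been slid up, m; about -0.001 at the start. 0.8 mm of play either way in a hole. Sleeve, arm and strainer weigh about 0.5 kg, friction 2 N: let go between two holes they slide down
- button: spring button in the post: steel pin 10 mm wide, tapered round head, pointing along the stand's +x. This pose is its fixed seat (post axis, 165 mm above the table); the tip is 20.5 mm along +x when out, 5.5 mm proud of the sleeve, locking it. Spring 2 N out, 4 N when 7.5 mm in, under the sleeve's wall
- button_spot (a point): where the button's tip is when out. A finger pad closed on it, gripping the sleeve, presses it about flush: still in the hole, but a pull of about 7 N on the sleeve, besides weight and friction, then drives its head under the wall. From there the sleeve slides freely until the button snaps out through the next hole and locks
- strainer (a point): centre of the strainer's ring, on its axis, 115 mm from the post axis along the stand's -y, 95 mm above the table at the start. The conical steel strainer is 112 mm wide at the rim, 7 mm above this point, and 38 mm wide at the bottom, 55 mm below it
- saucepan: loose steel saucepan, 120 mm wide, 62 mm tall, about 0.4 kg, standing on the table; too tall for the strainer's start height. Origin under its centre, z up; its black handle points along its own -x
- pan_grip (a point): middle of the saucepan's handle, 130 mm from the pan's axis and 50 mm above the table. The handle is a level bar 16 mm wide and 10 mm thick, reaching to 192 mm from the axis
- board: white-washed chopping board 210 x 340 x 16 mm, fixed; origin under its centre
- courgette: half a courgette (green, 50 mm thick, 130 mm long) lying on the chopping board; origin under its middle, its x along its length (leave alone)
- grater: flat steel grater with a black grip lying on the chopping board, 265 x 100 x 16 mm; origin near its middle on the underside, its x from the grip to the far end (leave alone)
- bowl: empty white bowl, 84 mm wide, 40 mm tall; origin under its centre (leave alone)
- salt: white salt pot with a wooden lid, 68 mm wide, 64 mm tall; origin under its centre (leave alone)
- mill: wooden pepper mill, 54 mm wide, 150 mm tall; origin under its centre (leave alone)
- jar: glass jar with a steel lid, 64 mm wide, 95 mm tall; origin under its centre (leave alone)
- spoon: wooden spoon, 230 mm long, lying on the table; origin at its middle, its x from handle to bowl (leave alone)

How it is judged:
On the way:
1. the strainer has been raised to the next hole and hangs there on the button, let go (value of joint lift between 0.028 and 0.056 m and contact force between the fingers and sleeve below 0.5 N), for 0.5 s.
At the end, for the whole second after the job is handed in: the sleeve with the strainer has been let go and hangs on the button in the next hole (28 to 56 mm above its start); the saucepan stands upright and still on the table, its axis within 20 mm of the strainer's, its handle on the side away from the post (all of step 1 and horizontal distance between saucepan and strainer below 0.02 m and height (world z) of saucepan below 0.004 m and angle between saucepan's own z axis and vertical below 0.08 rad and linear speed of saucepan below 0.02 m/s and y of pan_grip in the frame of stand below -0.115 m); the robot touches nothing.
It fails at once if the button is strained: the sleeve is forced against it with more than 15 N (contact force between button and sleeve above 15 N).
It fails at once if the strainer is let drop (sleeve sliding down faster than 0.12 m/s) (velocity of joint lift below -0.12 m/s).
It fails at once if the saucepan is tipped by more than 20 degrees (angle between saucepan's own z axis and vertical above 0.35 rad).
It fails at once if one of the other things (courgette, grater, bowl, salt, mill, jar, spoon) is moved more than 20 mm (distance of any of courgette, grater, bowl, salt, mill, jar, spoon from where it was at the start of the episode above 0.02 m).
It also fails if it takes over 64 s, if anything falls off the work surface, if the arm or the gripper's body presses on something with over 40 N, if the wrist force passes 120 N, or if a joint passes its speed limit or range.

ROBOT

A 6-joint arm with a two-finger parallel gripper is mounted at the origin on the work surface. World frame = base frame: x ahead of the robot, y to its left, z up, the work surface at z = 0. Lengths are in m, angles in rad, forces in N, time in s.
With the tool pointing down it reaches from about 0.35 to 0.85 m from the base axis. Payload 8.1 kg.
Tool frame: the origin (TCP) lies at the very end of the fingers, on their centre line; the grasp point (between the pads) lies 19 mm behind it (grip_point_offset is the distance from the TCP to the grasp point, in m); z points along the fingers, y is the line along which they close (so a half turn about z gives the same grasp; the last joint's range is limited). The gripper opens to 85 mm and grips with 20 to 120 N. Pads are 22 mm wide; open, the fingers measure 114 mm over their backs; the gripper's body (76 mm by 85 mm) begins 54 mm behind the grasp point. The pads swing forward as they close: fully open they stand 13 mm farther back than shut.
Start: joints at [1.246, 0.13, 1.488, -0, 1.523, -0.085], TCP at [0.142, 0.583, 0.231] pointing down, gripper open.
Joint ranges: [-2.96, 2.96], [-0.89, 2.26], [0.02, 2.5], [-1.34, 4.48], [0, 2.73], [-2.66, 2.66]. Speed limits (rad/s): [2.39, 2.39, 2.79, 3.14, 3.14, 3.14].

INTERFACE

Orientations are given as a 3x3 rotation matrix whose columns are the frame's x, y, z axes.
In Python, from station import read_state, camera, calibration, hand_in, look_for, landmark_of, grip_point_offset gives the robot as it stands.
- The arm moves only by the shell command python3 -m inch 'ROWS' [FORCE]. ROWS is JSON, a list of rows, each an object of numbers: "x", "y", "z": the shift along the tool's x, y, z in m; "rx", "ry", "rz": the turn, a rotation vector about the tool's x, y, z in degrees; "claw": the finger opening in m, from 0 to 0.0854. In form: [{"x": .., "y": .., "z": .., "rx": .., "ry": .., "rz": .., "claw": ..}, ...]. A call has exactly 8 rows; each row is the pose to reach, as a shift and turn from the pose commanded when the call began, along the tool's axes at that moment; what a row does not reach only later rows make up. A row lasts 1/12 s, in which the tool goes at most 41.7 mm and 7.16 degrees, less where a joint would pass 70% of its speed; a pose out of reach is approached as far as the arm can. A call with a gripper value outside its range is refused whole. The fingers move at their own pace and stop on an object; FORCE is the grip in N (left out, the last holds). Time passes only in rows, so rows that repeat a pose let the fingers close, or fill a call up. It gives the time, the measured TCP pose, the force, the opening and the grip force at its end, in the units of the state.
- read_state(): the state, without advancing time (a new reading comes with each control period).
- camera(name): name is "side" or "top"; returns the picture (480x640x3 uint8, blue, green, red); there is no depth.
- calibration(name): a dict with "intrinsics" (3x3 intrinsics, pixels), "R" (3x3) and "t" (3): a world point X has camera coordinates R X + t. Camera axes: x right, y down, z forward; pixel columns grow to the right and rows downward; lengths in m; the calibration is good to about 2 mm. A picture is of the moment at which its call begins. calibration takes no time and is no camera call.
- hand_in(): hands the job in; it is judged then, once.
Trained networks look in the newest picture that a camera, given by its name, has taken for a name from the list of things; names that differ only in an ending like _2 or _b are one class to them, and where a whole thing is asked for, a point or a joint stands for the part that bears it (a point fixed in the world has none). Each returns a list of dicts, best first, with "score" (0 to 1); they miss things now and then, are a little off and sometimes report something else, mostly with a low value. They report only what shows in the picture. A call takes as long as a camera call.
- look_for(camera, name): "position" ([column, row] in pixels, amid what is visible of it).
- landmark_of(camera, name): "position" ([column, row] in pixels: a listed point, or the origin of a listed thing).
The state is a dict: "t": time; "q": joint angles; "joint_vel": joint speeds; "joint_torque": joint torques, N m; "eef_pos": TCP position; "eef_rot": TCP orientation; "force": force on the tool from outside, world axes, zero at the start; "wrist_torque": the same for the moment, N m; "grip_width": finger opening in m; "grip_force": force on a finger pad.
Only numpy, scipy, OpenCV 4.12 (cv2) and the standard library are available. Lean on these libraries where they do the work, as an engineer would, in place of code of your own. Each camera call takes 0.05 s, during which the arm holds its last target. There are 200 camera calls.

## Working session

There is one attempt and no reset: what is moved stays moved. The work goes in short steps, Python scripts to look and compute and a shell command to move; the robot and the scene stay as the last step left them, time stands still between calls to the robot, and variables do not carry over. Pictures are saved under pics/ and viewed, at most 10 in all, crops included, and the job is handed in when it is done.

```bash
ls; mkdir -p pics; python3 - <<'E'
from station import *
import cv2,numpy as np
s=read_state();print(s['t'],s['eef_pos'],np.round(s['eef_rot'],3).tolist(),grip_point_offset)
for c in('side','top'):
    im=camera(c);cv2.imwrite(f'pics/{c}0.png',im)
    k=calibration(c);print(c,k)
    for n in['cap','button_spot','button','strainer','saucepan','pan_grip','stand','bowl','salt','mill','jar','spoon','board']:
        print(n,[(round(d['score'],2),np.round(d['position'],1).tolist()) for d in landmark_of(c,n)[:2]])
print(read_state()['t'])
E
```

```text
pics
0.0 [0.14231856 0.58231489 0.2302229 ] [[-0.971, 0.238, -0.001], [0.238, 0.971, -0.002], [0.0, -0.002, -1.0]] 0.0187
side {'intrinsics': array([[496.95243155,   0.        , 319.98883033],
       [  0.        , 496.95243155, 240.58328204],
       [  0.        ,   0.        ,   1.        ]]), 'R': array([[ 0.88938585, -0.45690885, -0.01507015],
       [-0.29466602, -0.54774893, -0.78303451],
       [ 0.34952074,  0.70086048, -0.62179566]]), 't': array([-0.51201448,  0.26792718,  1.19754441])}
cap [(0.61, [278.2, 184.7]), (0.39, [283.3, 241.7])]
button_spot []
button [(0.4, [364.4, 238.3]), (0.21, [368.1, 410.9])]
strainer [(0.96, [290.4, 237.6])]
saucepan [(0.78, [340.5, 322.4])]
pan_grip [(0.66, [361.0, 347.1])]
stand [(0.68, [285.9, 240.3]), (0.54, [290.8, 205.0])]
bowl [(0.75, [288.1, 204.5])]
salt [(0.68, [242.8, 271.5])]
mill [(0.78, [313.9, 219.3])]
jar [(0.8, [249.2, 202.5]), (0.47, [341.6, 320.7])]
spoon [(0.86, [368.7, 407.8]), (0.51, [314.7, 219.1])]
board [(0.67, [398.9, 266.2])]
top {'intrinsics': array([[433.99308206,   0.        , 324.28271446],
       [  0.        , 433.99308206, 239.20826008],
       [  0.        ,   0.        ,   1.        ]]), 'R': array([[ 0.02265956, -0.9996116 ,  0.01622305],
       [-0.98822816, -0.02485142, -0.15095535],
       [ 0.15129988, -0.01261149, -0.98840745]]), 't': array([-0.02090803,  0.57717841,  1.03643912])}
cap [(0.77, [230.8, 237.5])]
button_spot [(0.27, [446.8, 264.5])]
button []
strainer [(0.87, [285.3, 261.0])]
saucepan [(0.83, [389.2, 256.1])]
pan_grip []
stand [(0.71, [246.1, 245.3])]
bowl [(0.74, [184.0, 212.0])]
salt [(0.91, [271.8, 320.6])]
mill [(0.76, [225.8, 196.8])]
jar [(0.89, [152.1, 253.5]), (0.36, [271.5, 320.8])]
spoon [(0.82, [488.2, 289.3]), (0.33, [224.0, 196.4])]
board [(0.95, [347.0, 168.4])]
1.4
```

View pics/side0.png

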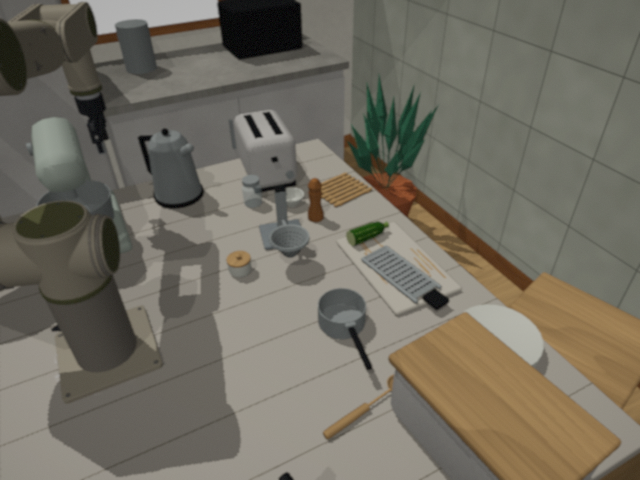

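View pics/top0.png

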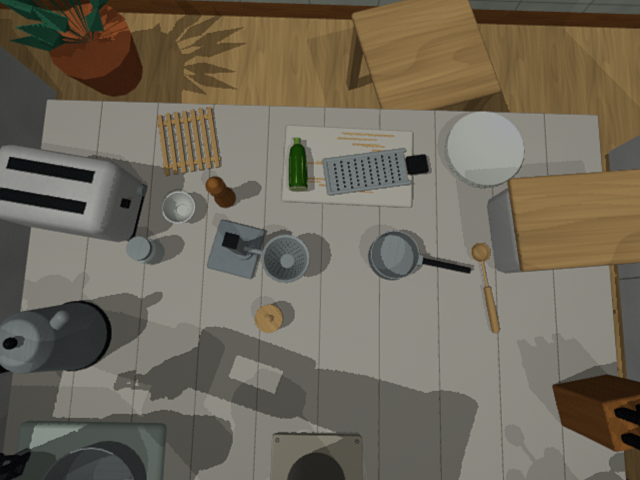

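```bash
cat > h.py <<'E'
from station import *
import numpy as np
def ray(c,p):
    k=calibration(c);R,t=k['R'],k['t']
    d=R.T@np.linalg.solve(k['intrinsics'],[p[0],p[1],1]);return -R.T@t,d/np.linalg.norm(d)
def atz(c,p,z):
    o,d=ray(c,p);return o+d*(z-o[2])/d[2]
def tri(p,q):
    o,d=ray('side',p);a,b=ray('top',q)
    s=np.linalg.lstsq(np.c_[d,-b],a-o,rcond=None)[0]
    x,y=o+d*s[0],a+b*s[1];return (x+y)/2,np.linalg.norm(x-y)
def proj(c,X):
    k=calibration(c);v=k['intrinsics']@(k['R']@np.array(X)+k['t']);return v[:2]/v[2]
E
python3 - <<'E'
from h import *
np.set_printoptions(precision=4,suppress=True)
print('cap',atz('side',(278.2,184.7),.191),atz('top',(230.8,237.5),.191),tri((278.2,184.7),(230.8,237.5)))
print('str',atz('side',(290.4,237.6),.095),atz('top',(285.3,261),.095))
for n,a,b in[('pan',(340.5,322.4),(389.2,256.1)),('stand',(285.9,240.3),(246.1,245.3)),('bowl',(288.1,204.5),(184,212)),('salt',(242.8,271.5),(271.8,320.6)),('mill',(313.9,219.3),(225.8,196.8)),('jar',(249.2,202.5),(152.1,253.5)),('spoon',(368.7,407.8),(488.2,289.3))]:
    print(n,atz('side',a,0),atz('top',b,0))
print('grip',atz('side',(361,347.1),.05))
E
```

```text
cap [0.5527 0.2101 0.191 ] [0.5537 0.1949 0.191 ] (array([0.5493, 0.1936, 0.2017]), np.float64(0.0056588820018615245))
str [0.5281 0.0844 0.095 ] [0.5156 0.0839 0.095 ]
pan [ 0.5413 -0.1808  0.    ] [ 0.5443 -0.1763  0.    ]
stand [0.5563 0.1914 0.    ] [0.5633 0.1936 0.    ]
bowl [ 0.6426  0.366  -0.    ] [0.6467 0.3591 0.    ]
salt [0.3893 0.1188 0.    ] [0.3739 0.1196 0.    ]
mill [0.6812 0.2486 0.    ] [0.6902 0.253  0.    ]
jar [0.5309 0.4402 0.    ] [0.5361 0.4326 0.    ]
spoon [ 0.4761 -0.4228  0.    ] [ 0.465  -0.4306  0.    ]
grip [ 0.5237 -0.3077  0.05  ]
```

The side view shows the stand at about (281,208), the strainer at (290,240), and the pan at (342,314) with its handle ending at (370,367). The top view shows the cap at (231,240), the strainer at (286,258), the pan at (393,255) with its handle ending at (470,269), and the salt at (269,318). I'll zoom in for accuracy.

```bash
python3 - <<'E'
import cv2,numpy as np
a=cv2.imread('pics/top0.png')[205:295,200:320];b=cv2.imread('pics/side0.png')[175:265,240:340]
a=cv2.resize(a,None,fx=6,fy=6,interpolation=cv2.INTER_CUBIC);cv2.imwrite('pics/ct.png',a)
cv2.imwrite('pics/cs.png',cv2.resize(b,None,fx=6,fy=6,interpolation=cv2.INTER_CUBIC))
from h import *
camera('top'); 
for i in range(1): print(look_for('top','pan_grip')[:2],look_for('top','cap')[:1],look_for('top','strainer')[:1],look_for('top','saucepan')[:1])
E
```

```text
[{'position': [399.3, 257.2], 'score': 0.65}] [{'position': [234.7, 244.4], 'score': 0.6}] [{'position': [282.3, 252.3], 'score': 0.76}] [{'position': [399.4, 258.6], 'score': 0.6}]
```

View pics/ct.png

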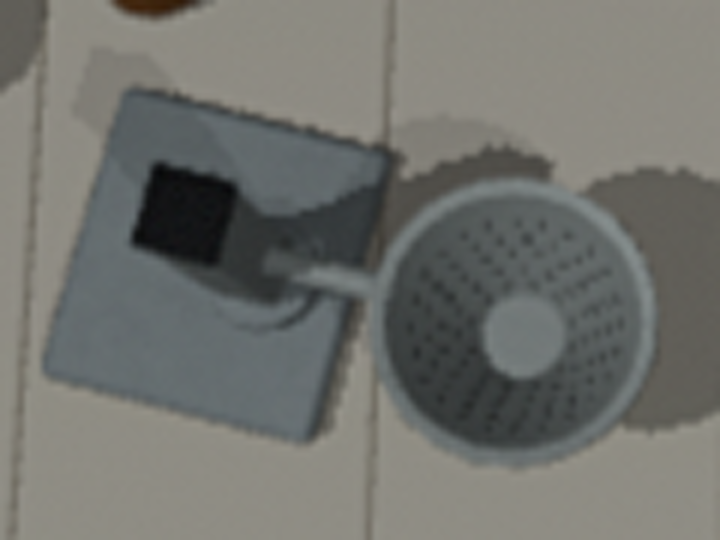

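View pics/cs.png

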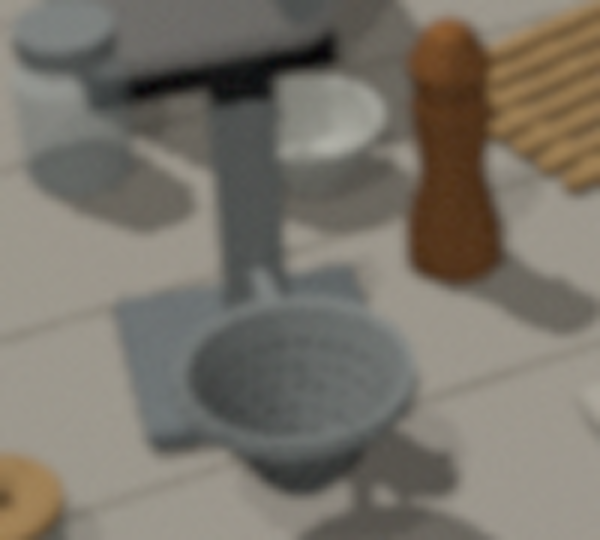

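Top crop: cap corners are at crop (155,163), (238,185), (218,265), (133,242); the strainer rim is centred at (513,322); the foot corners are at (130,90), (390,155), (310,440), (45,375). The side crop shows the cap at about (243,85) in crop pixels.

```bash
python3 - <<'E'
from h import *
np.set_printoptions(precision=4,suppress=True)
P=lambda u,v:((u+.5)/6-.5+200,(v+.5)/6-.5+205)
C=np.array([atz('top',P(*p),.197)[:2] for p in[(155,163),(238,185),(218,265),(133,242)]])
F=np.array([atz('top',P(*p),.014)[:2] for p in[(130,90),(390,155),(310,440),(45,375)]])
c=C.mean(0);s=atz('top',P(513,322),.102)[:2]
print(c,s,s-c,np.linalg.norm(s-c),np.degrees(np.arctan2(*(s-c)[::-1])))
for Q in(C,F):
  for i in range(4):
    d=Q[(i+1)%4]-Q[i];print(np.linalg.norm(d),np.degrees(np.arctan2(d[1],d[0])))
f=F.mean(0);print('foot',f)
# predict foot centre = post + 22mm along +y
a=np.radians(-104.5);m=np.array([np.cos(a),np.sin(a)]);print('post from foot',f+22e-3*m)
S=lambda u,v:((u+.5)/6-.5+240,(v+.5)/6-.5+175)
print('side cap ctr',atz('side',S(243,85),.191),proj('side',[*c,.191]),S(243,85))
print('side rim',atz('side',S(302,373),.102))
for q in[(393,255),(385,257)]:print('pan rim?',atz('top',q,.062))
print(atz('top',(470,269),.05),atz('side',(370,367),.05),atz('side',(342,312),.05))
E
python3 - <<'E'
import cv2
a=cv2.imread('pics/top0.png')[215:295,355:485]
cv2.imwrite('pics/cp.png',cv2.resize(a,None,fx=6,fy=6,interpolation=cv2.INTER_CUBIC))
E
```

```text
[0.547  0.1938] [0.5214 0.0841] [-0.0256 -0.1097] 0.11264244264777441 -103.1418489849598
0.03063249820314932 -103.52094863773215
0.029292983952032867 169.08628768262577
0.031268840758910385 76.22679767750572
0.029133321549681995 -12.151080830961991
0.11502727607074795 -102.74183777255483
0.12535291599741114 166.9860388114277
0.11510894995539551 77.6461891529973
0.1261328569108786 -13.048180190125237
foot [0.5525 0.2162]
post from foot [0.547  0.1949]
side cap ctr [0.5488 0.1879 0.191 ] [278.6355 187.9213] (280.0833333333333, 188.75)
side rim [0.5251 0.0802 0.102 ]
pan rim? [ 0.54   -0.1754  0.062 ]
pan rim? [ 0.5346 -0.1559  0.062 ]
[ 0.5114 -0.3676  0.05  ] [ 0.5127 -0.3644  0.05  ] [ 0.5386 -0.1922  0.05  ]
```

View pics/cp.png

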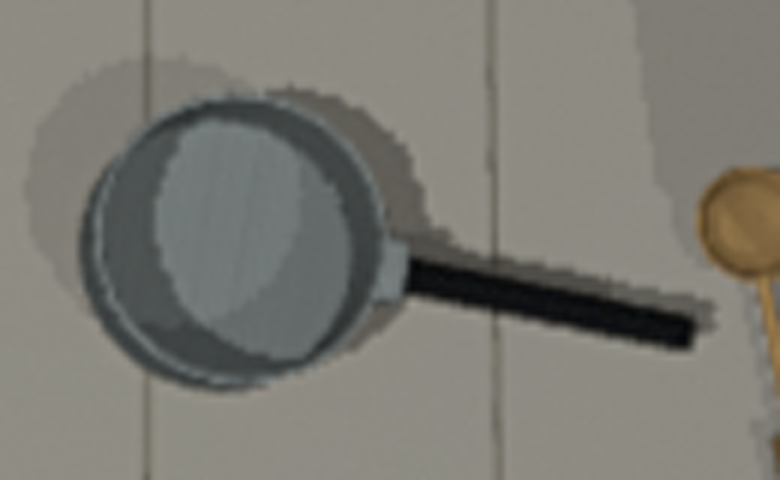

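The pan rim is centred at crop (236,241), and the handle runs from (410,275) to (690,335). From these, the post is at about (0.5475, 0.1935) and the stand's -y points at about -103°. Now I'll move towards the post.

```bash
python3 -m inch '[{"x":-0.01,"y":-0.038,"z":-0.01,"rz":7},{"x":-0.02,"y":-0.077,"z":-0.02,"rz":14},{"x":-0.03,"y":-0.116,"z":-0.03,"rz":21},{"x":-0.05,"y":-0.15,"z":-0.04,"rz":28},{"x":-0.08,"y":-0.175,"z":-0.045,"rz":35},{"x":-0.115,"y":-0.195,"z":-0.05,"rz":42},{"x":-0.15,"y":-0.215,"z":-0.055,"rz":49},{"x":-0.185,"y":-0.23,"z":-0.06,"rz":56}]' 20
python3 - <<'E'
from h import *
np.set_printoptions(precision=4,suppress=True)
P=lambda u,v:((u+.5)/6-.5+355,(v+.5)/6-.5+215)
r=atz('top',P(236,241),.062)[:2];a=atz('top',P(410,275),.055)[:2];b=atz('top',P(690,333),.055)[:2]
print('pan',r,a,b,np.degrees(np.arctan2(*(b-a)[::-1])),np.linalg.norm(b-r),'grip',r+.13*(b-r)/np.linalg.norm(b-r))
s=read_state();R=s['eef_rot'];p=s['eef_pos'];print(p)
d=np.array([.5475,.1935,.25])-p;print('shift',R.T@d)
y=np.degrees(np.arctan2(R[1,1],R[0,1]));print('rz',y+13)
E
```

```text
pan [ 0.5407 -0.1777] [ 0.5293 -0.2502] [ 0.5083 -0.3647] -100.39712961017555 0.18984378425301912 grip [ 0.5185 -0.3058]
[0.1425 0.5828 0.2313]
shift [-0.4859 -0.282  -0.0187]
rz 89.25877562753007validation failed for argument at $[0]...
```

```bash
python3 -m inch '[{"x":-0.01,"y":-0.038,"z":-0.01,"rx":0,"ry":0,"rz":7,"claw":0.085},{"x":-0.02,"y":-0.077,"z":-0.02,"rx":0,"ry":0,"rz":14,"claw":0.085},{"x":-0.03,"y":-0.116,"z":-0.03,"rx":0,"ry":0,"rz":21,"claw":0.085},{"x":-0.05,"y":-0.15,"z":-0.04,"rx":0,"ry":0,"rz":28,"claw":0.085},{"x":-0.08,"y":-0.175,"z":-0.045,"rx":0,"ry":0,"rz":35,"claw":0.085},{"x":-0.115,"y":-0.195,"z":-0.05,"rx":0,"ry":0,"rz":42,"claw":0.085},{"x":-0.15,"y":-0.215,"z":-0.055,"rx":0,"ry":0,"rz":49,"claw":0.085},{"x":-0.185,"y":-0.23,"z":-0.06,"rx":0,"ry":0,"rz":56,"claw":0.085}]' 20
cat >> h.py <<'E'
def to(X,yaw):
    s=read_state();R=s['eef_rot'];p=s['eef_pos'];y=np.degrees(np.arctan2(R[1,1],R[0,1]))
    print('t',round(s['t'],2),'p',np.round(p,4),'zax',np.round(R[:,2],4),'shift',np.round(R.T@(np.array(X)-p),4),'rz',round((y-yaw),2),'F',np.round(s['force'],1))
E
python3 -c "
from h import *
to([.5475,.1935,.25],-13)"
```

```text
t: 2.32
eef_pos: [0.2682, 0.3138, 0.2921]
eef_rot: [[-0.341, 0.94, 0.001], [0.94, 0.341, 0.001], [0.0, 0.002, -1.0]]
force: [0.9, 1.3, 0.0]
grip_width: 0.0851
grip_force: 0.0
t 2.32 p [0.2682 0.3138 0.2921] zax [ 0.0013  0.001  -1.    ] shift [-0.2084  0.2214  0.0423] rz 32.96 F [0.9 1.3 0. ]
```

```bash
python3 -m inch '[{"x":-0.026,"y":0.028,"z":0.005,"rx":0,"ry":0,"rz":5,"claw":0.085},{"x":-0.052,"y":0.055,"z":0.01,"rx":0,"ry":0,"rz":10,"claw":0.085},{"x":-0.078,"y":0.083,"z":0.015,"rx":0,"ry":0,"rz":15,"claw":0.085},{"x":-0.104,"y":0.111,"z":0.02,"rx":0,"ry":0,"rz":20,"claw":0.085},{"x":-0.13,"y":0.138,"z":0.025,"rx":0,"ry":0,"rz":25,"claw":0.085},{"x":-0.156,"y":0.166,"z":0.03,"rx":0,"ry":0,"rz":29,"claw":0.085},{"x":-0.182,"y":0.194,"z":0.036,"rx":0,"ry":0,"rz":33,"claw":0.085},{"x":-0.2084,"y":0.2214,"z":0.0423,"rx":0,"ry":0,"rz":33,"claw":0.085}]'
python3 -c "
from h import *
import cv2
cv2.imwrite('pics/cl.png',cv2.resize(camera('side')[120:270,210:410],None,fx=4,fy=4,interpolation=cv2.INTER_CUBIC))
to([.5475,.1935,.145],-13)
for z in(.19,.25):print(proj('side',[.5475,.1935,z]))"
```

```text
t: 2.98
eef_pos: [0.5493, 0.1956, 0.2488]
eef_rot: [[0.225, 0.974, 0.001], [0.974, -0.225, 0.0], [0.0, 0.001, -1.0]]
force: [0.1, 1.7, 0.2]
grip_width: 0.0849
grip_force: 0.0
t 3.03 p [0.5532 0.1919 0.2451] zax [-0.0011 -0.003  -1.    ] shift [ 0.0006 -0.0059  0.1001] rz 0.01 F [-2.8 -4.1 -1.6]
[278.87563525 188.22720055]
[277.42707332 169.74673116]
```

View pics/cl.png

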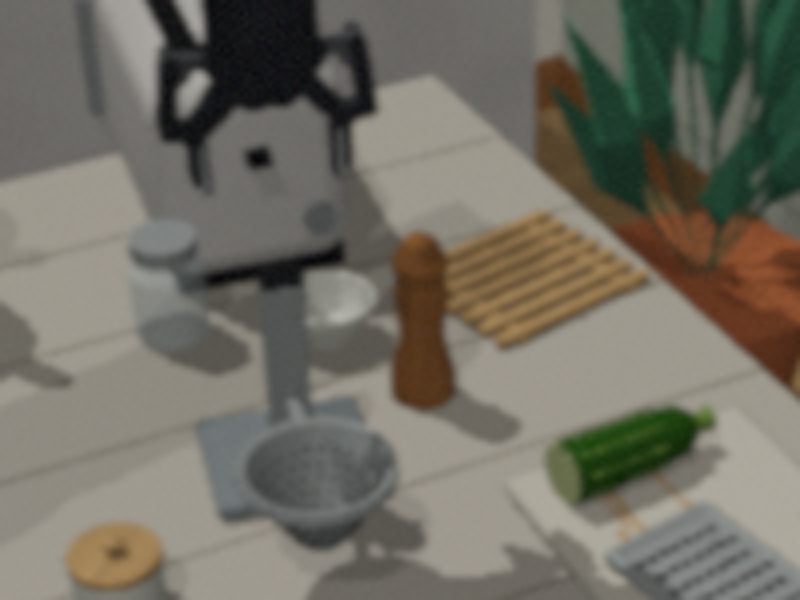

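The fingers straddle the post: their midpoint is at crop x≈272 and the cap's at ≈282, so the post may be about 1–2 mm to the right. I'll descend and let the arm settle.

```bash
python3 -m inch '[{"x":0,"y":0,"z":0.02,"rx":0,"ry":0,"rz":0,"claw":0.085},{"x":0,"y":0,"z":0.04,"rx":0,"ry":0,"rz":0,"claw":0.085},{"x":0,"y":0,"z":0.06,"rx":0,"ry":0,"rz":0,"claw":0.085},{"x":0,"y":0,"z":0.08,"rx":0,"ry":0,"rz":0,"claw":0.085},{"x":0,"y":0,"z":0.09,"rx":0,"ry":0,"rz":0,"claw":0.085},{"x":0,"y":0,"z":0.1,"rx":0,"ry":0,"rz":0,"claw":0.07},{"x":0,"y":0,"z":0.1,"rx":0,"ry":0,"rz":0,"claw":0.06},{"x":0,"y":0,"z":0.1,"rx":0,"ry":0,"rz":0,"claw":0.055}]'
python3 -c "
from h import *
import cv2
cv2.imwrite('pics/ct2.png',cv2.resize(camera('top')[190:290,180:310],None,fx=6,fy=6,interpolation=cv2.INTER_CUBIC))
to([.5482,.1932,.146],-13)"
```

```text
t: 3.7
eef_pos: [0.5474, 0.1967, 0.1493]
eef_rot: [[0.22, 0.975, -0.0], [0.975, -0.22, -0.0], [-0.0, -0.0, -1.0]]
force: [0.3, 0.0, 0.3]
grip_width: 0.0553
grip_force: 0.0
t 3.75 p [0.548  0.1969 0.1502] zax [ 1.4e-03  4.0e-04 -1.0e+00] shift [-0.0035  0.001   0.0042] rz 0.27 F [ 0.9 -0.2  1.6]
```

```bash
python3 -c "
from h import *
import cv2
cv2.imwrite('pics/cs2.png',cv2.resize(camera('side')[150:230,230:330],None,fx=7,fy=7,interpolation=cv2.INTER_CUBIC))"
```

```text
(no output)
```

View pics/cs2.png

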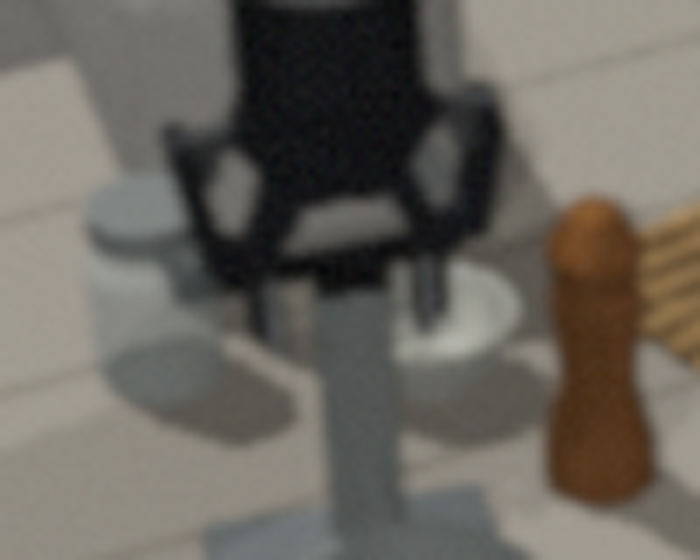

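```bash
python3 -c "
from h import *
c=np.array([.548,.1932]);x=np.array([.974,-.225]);y=np.array([.225,.974])
for z in(.145,.155,.165,.175):print(z,proj('side',[*(c+.0035*y+.0275*x),z]),proj('side',[*(c+.0035*y-.0275*x),z]))
for z in(.180,.185,.191,.197):print(z,proj('side',[*(c-.015*y),z]))
"
```

```text
0.145 [289.21437859 199.39474454] [270.50151705 202.23141018]
0.155 [289.02894483 196.50616745] [270.23316582 199.33484157]
0.165 [288.84189799 193.59246266] [269.96246367 196.41289734]
0.175 [288.65321692 190.65330087] [269.68937958 193.46524257]
0.18 [280.28475824 194.00583853]
0.185 [280.16967911 192.51055382]
0.191 [280.03090672 190.70741004]
0.197 [279.89138971 188.89459095]
```

Sleeve and fingers fit the model to within about 1 mm; a small correction, then close at 20 N.

```bash
python3 -m inch '[{"x":-0.0035,"y":0.0012,"z":0.004,"rx":0,"ry":0,"rz":0,"claw":0.05},{"x":-0.0035,"y":0.0012,"z":0.004,"rx":0,"ry":0,"rz":0,"claw":0.046},{"x":-0.0035,"y":0.0012,"z":0.004,"rx":0,"ry":0,"rz":0,"claw":0.042},{"x":-0.0035,"y":0.0012,"z":0.004,"rx":0,"ry":0,"rz":0,"claw":0.038},{"x":-0.0035,"y":0.0012,"z":0.004,"rx":0,"ry":0,"rz":0,"claw":0.034},{"x":-0.0035,"y":0.0012,"z":0.004,"rx":0,"ry":0,"rz":0,"claw":0.032},{"x":-0.0035,"y":0.0012,"z":0.004,"rx":0,"ry":0,"rz":0,"claw":0.025},{"x":-0.0035,"y":0.0012,"z":0.004,"rx":0,"ry":0,"rz":0,"claw":0.02}]' 20
python3 -c "
from h import *
to([.5482,.1932,.146],-13);print(read_state()['grip_force'])"
```

```text
t: 4.47
eef_pos: [0.5482, 0.193, 0.1452]
eef_rot: [[0.221, 0.975, 0.001], [0.975, -0.221, 0.0], [0.0, 0.001, -1.0]]
force: [3.9, 0.3, -0.3]
grip_width: 0.0305
grip_force: 19.8
t 4.47 p [0.5482 0.193  0.1452] zax [ 8.e-04  1.e-04 -1.e+00] shift [ 0.0002 -0.0001 -0.0008] rz 0.26 F [ 3.9  0.3 -0.3]
19.820043481886387
```

```bash
python3 -m inch '[{"x":0,"y":0,"z":-0.0002,"rx":0,"ry":0,"rz":0,"claw":0.02},{"x":0,"y":0,"z":-0.0004,"rx":0,"ry":0,"rz":0,"claw":0.02},{"x":0,"y":0,"z":-0.0006,"rx":0,"ry":0,"rz":0,"claw":0.02},{"x":0,"y":0,"z":-0.0008,"rx":0,"ry":0,"rz":0,"claw":0.02},{"x":0,"y":0,"z":-0.001,"rx":0,"ry":0,"rz":0,"claw":0.02},{"x":0,"y":0,"z":-0.0012,"rx":0,"ry":0,"rz":0,"claw":0.02},{"x":0,"y":0,"z":-0.0014,"rx":0,"ry":0,"rz":0,"claw":0.02},{"x":0,"y":0,"z":-0.0016,"rx":0,"ry":0,"rz":0,"claw":0.02}]'
```

```text
t: 5.13
eef_pos: [0.5481, 0.1929, 0.1458]
eef_rot: [[0.221, 0.975, 0.0], [0.975, -0.221, -0.0], [0.0, 0.0, -1.0]]
force: [8.7, -0.4, -6.0]
grip_width: 0.0316
grip_force: 21.3
```

```bash
python3 -m inch '[{"x":0,"y":0,"z":-0.0002,"rx":0,"ry":0,"rz":0,"claw":0.02},{"x":0,"y":0,"z":-0.0004,"rx":0,"ry":0,"rz":0,"claw":0.02},{"x":0,"y":0,"z":-0.0006,"rx":0,"ry":0,"rz":0,"claw":0.02},{"x":0,"y":0,"z":-0.0008,"rx":0,"ry":0,"rz":0,"claw":0.02},{"x":0,"y":0,"z":-0.001,"rx":0,"ry":0,"rz":0,"claw":0.02},{"x":0,"y":0,"z":-0.001,"rx":0,"ry":0,"rz":0,"claw":0.02},{"x":0,"y":0,"z":-0.001,"rx":0,"ry":0,"rz":0,"claw":0.02},{"x":0,"y":0,"z":-0.001,"rx":0,"ry":0,"rz":0,"claw":0.02}]'
```

```text
t: 5.8
eef_pos: [0.5481, 0.1929, 0.1467]
eef_rot: [[0.221, 0.975, 0.0], [0.975, -0.221, -0.0], [0.0, 0.0, -1.0]]
force: [8.3, 0.5, -6.6]
grip_width: 0.0312
grip_force: 21.5
```

```bash
python3 -m inch '[{"x":0,"y":0,"z":-0.0003,"rx":0,"ry":0,"rz":0,"claw":0.02},{"x":0,"y":0,"z":-0.0006,"rx":0,"ry":0,"rz":0,"claw":0.02},{"x":0,"y":0,"z":-0.0009,"rx":0,"ry":0,"rz":0,"claw":0.02},{"x":0,"y":0,"z":-0.001,"rx":0,"ry":0,"rz":0,"claw":0.02},{"x":0,"y":0,"z":-0.001,"rx":0,"ry":0,"rz":0,"claw":0.02},{"x":0,"y":0,"z":-0.001,"rx":0,"ry":0,"rz":0,"claw":0.02},{"x":0,"y":0,"z":-0.001,"rx":0,"ry":0,"rz":0,"claw":0.02},{"x":0,"y":0,"z":-0.001,"rx":0,"ry":0,"rz":0,"claw":0.02}]'
```

```text
t: 6.47
eef_pos: [0.5481, 0.1929, 0.1477]
eef_rot: [[0.221, 0.975, 0.0], [0.975, -0.221, -0.0], [0.0, 0.0, -1.0]]
force: [8.1, 1.1, -6.5]
grip_width: 0.0313
grip_force: 21.5
```

```bash
python3 -m inch '[{"x":0,"y":0,"z":-0.0003,"rx":0,"ry":0,"rz":0,"claw":0.02},{"x":0,"y":0,"z":-0.0006,"rx":0,"ry":0,"rz":0,"claw":0.02},{"x":0,"y":0,"z":-0.0009,"rx":0,"ry":0,"rz":0,"claw":0.02},{"x":0,"y":0,"z":-0.001,"rx":0,"ry":0,"rz":0,"claw":0.02},{"x":0,"y":0,"z":-0.001,"rx":0,"ry":0,"rz":0,"claw":0.02},{"x":0,"y":0,"z":-0.001,"rx":0,"ry":0,"rz":0,"claw":0.02},{"x":0,"y":0,"z":-0.001,"rx":0,"ry":0,"rz":0,"claw":0.02},{"x":0,"y":0,"z":-0.001,"rx":0,"ry":0,"rz":0,"claw":0.02}]'
```

```text
t: 7.13
eef_pos: [0.5481, 0.1929, 0.1487]
eef_rot: [[0.221, 0.975, 0.0], [0.975, -0.221, -0.0], [0.0, 0.0, -1.0]]
force: [7.9, 0.6, -8.0]
grip_width: 0.0314
grip_force: 21.5
```

```bash
python3 -m inch '[{"x":0,"y":0,"z":-0.0003,"rx":0,"ry":0,"rz":0,"claw":0.02},{"x":0,"y":0,"z":-0.0006,"rx":0,"ry":0,"rz":0,"claw":0.02},{"x":0,"y":0,"z":-0.0009,"rx":0,"ry":0,"rz":0,"claw":0.02},{"x":0,"y":0,"z":-0.001,"rx":0,"ry":0,"rz":0,"claw":0.02},{"x":0,"y":0,"z":-0.001,"rx":0,"ry":0,"rz":0,"claw":0.02},{"x":0,"y":0,"z":-0.001,"rx":0,"ry":0,"rz":0,"claw":0.02},{"x":0,"y":0,"z":-0.001,"rx":0,"ry":0,"rz":0,"claw":0.02},{"x":0,"y":0,"z":-0.001,"rx":0,"ry":0,"rz":0,"claw":0.02}]'
```

```text
t: 7.8
eef_pos: [0.5482, 0.1929, 0.1497]
eef_rot: [[0.221, 0.975, 0.0], [0.975, -0.221, -0.0], [0.0, 0.0, -1.0]]
force: [9.0, 0.6, -6.6]
grip_width: 0.0314
grip_force: 21.5
```

```bash
cat >> h.py <<'E'
def lift():
    import cv2
    a=cv2.imread('pics/side0.png');b=camera('side')
    g=lambda i:cv2.cvtColor(i,cv2.COLOR_BGR2GRAY)
    T=g(a)[224:258,268:314];S=g(b)[190:270,258:324]
    T=cv2.resize(T,None,fx=8,fy=8,interpolation=cv2.INTER_CUBIC);S=cv2.resize(S,None,fx=8,fy=8,interpolation=cv2.INTER_CUBIC)
    m=cv2.matchTemplate(S,T,cv2.TM_CCOEFF_NORMED);_,v,_,l=cv2.minMaxLoc(m)
    dy=34-l[1]/8;k=(proj('side',[.522,.084,.1])-proj('side',[.522,.084,.13]))[1]/30
    print('match',round(v,3),'dx',l[0]/8-10,'dy',dy,'lift mm',round(dy/k,2))
E
python3 -c "
from h import *
lift()"
```

```text
match 0.916 dx 0.375 dy 0.625 lift mm 2.17
```

```bash
python3 -m inch '[{"x":0,"y":0,"z":-0.0003,"rx":0,"ry":0,"rz":0,"claw":0.02},{"x":0,"y":0,"z":-0.0006,"rx":0,"ry":0,"rz":0,"claw":0.02},{"x":0,"y":0,"z":-0.0009,"rx":0,"ry":0,"rz":0,"claw":0.02},{"x":0,"y":0,"z":-0.0012,"rx":0,"ry":0,"rz":0,"claw":0.02},{"x":0,"y":0,"z":-0.0015,"rx":0,"ry":0,"rz":0,"claw":0.02},{"x":0,"y":0,"z":-0.0018,"rx":0,"ry":0,"rz":0,"claw":0.02},{"x":0,"y":0,"z":-0.002,"rx":0,"ry":0,"rz":0,"claw":0.02},{"x":0,"y":0,"z":-0.002,"rx":0,"ry":0,"rz":0,"claw":0.02}]';python3 -c "
from h import *
lift();lift();to([.5482,.1932,.146],-13)"
```

```text
t: 8.52
eef_pos: [0.5481, 0.1929, 0.1516]
eef_rot: [[0.221, 0.975, 0.0], [0.975, -0.221, -0.0], [-0.0, 0.0, -1.0]]
force: [8.4, 0.7, -8.4]
grip_width: 0.031
grip_force: 21.1
match 0.906 dx 0.5 dy 0.875 lift mm 3.04
match 0.906 dx 0.5 dy 0.875 lift mm 3.04
t 8.62 p [0.5481 0.1929 0.1515] zax [ 2.e-04 -1.e-04 -1.e+00] shift [0.0003 0.     0.0055] rz 0.25 F [ 8.7  0.9 -8.4]
```

```bash
cat >> h.py <<'E'
import cv2
def ecc(a,b,save=None):
    g=lambda i:cv2.GaussianBlur(cv2.cvtColor(i,cv2.COLOR_BGR2GRAY),(0,0),.8).astype('f4')
    W=np.eye(2,3,dtype='f4');m=np.zeros(a.shape[:2],'u1');m[226:257,270:312]=255
    A,B=g(a),g(b)
    L=A[226:257,270:312]
    try:
        c,W=cv2.findTransformECC(L,B,np.array([[1,0,270],[0,1,225]],'f4'),cv2.MOTION_TRANSLATION,(3,200,1e-5))
        print('cc',round(c,4),'dx',W[0,2]-270,'lift mm',(226-W[1,2])/.37)
    except Exception as e: print(e)
E
python3 -c "
from h import *
print((proj('side',[.522,.084,.1])-proj('side',[.522,.084,.13]))[1]/30)
b=camera('side');cv2.imwrite('pics/n1.png',b)
a=cv2.imread('pics/side0.png');ecc(a,b)
c=cv2.imread('pics/cl.png');a2=a.copy();a2[120:270,210:410]=cv2.resize(c,(200,150),interpolation=cv2.INTER_AREA);ecc(a2,b);ecc(a,a2)"
```

```text
0.2882263909023294
cc 0.9063 dx 0.8194885 lift mm 2.8837874
cc 0.9526 dx 0.17034912 lift mm 3.0340657
cc 0.939 dx 0.41656494 lift mm 0.51851016
```

```bash
sed -i 's#/.37)#/.288)#' h.py; python3 -m inch '[{"x":0,"y":0,"z":-0.0003,"rx":0,"ry":0,"rz":0,"claw":0.02},{"x":0,"y":0,"z":-0.0007,"rx":0,"ry":0,"rz":0,"claw":0.02},{"x":0,"y":0,"z":-0.001,"rx":0,"ry":0,"rz":0,"claw":0.02},{"x":0,"y":0,"z":-0.0014,"rx":0,"ry":0,"rz":0,"claw":0.02},{"x":0,"y":0,"z":-0.0018,"rx":0,"ry":0,"rz":0,"claw":0.02},{"x":0,"y":0,"z":-0.0022,"rx":0,"ry":0,"rz":0,"claw":0.02},{"x":0,"y":0,"z":-0.0026,"rx":0,"ry":0,"rz":0,"claw":0.02},{"x":0,"y":0,"z":-0.003,"rx":0,"ry":0,"rz":0,"claw":0.02}]';python3 -c "
from h import *
a=cv2.imread('pics/n1.png');b=camera('side');ecc(a,b);cv2.imwrite('pics/n2.png',b)"
```

```text
t: 9.33
eef_pos: [0.5481, 0.1929, 0.1543]
eef_rot: [[0.221, 0.975, 0.0], [0.975, -0.221, -0.0], [-0.0, 0.0, -1.0]]
force: [9.0, 0.9, -8.8]
grip_width: 0.031
grip_force: 20.6
cc 0.9889 dx -0.119018555 lift mm 2.2677317
```

```bash
python3 -m inch '[{"x":0,"y":0,"z":0,"rx":0,"ry":0,"rz":0,"claw":0.02},{"x":0,"y":0,"z":-0.001,"rx":0,"ry":0,"rz":0,"claw":0.02},{"x":0,"y":0,"z":-0.002,"rx":0,"ry":0,"rz":0,"claw":0.02},{"x":0,"y":0,"z":-0.003,"rx":0,"ry":0,"rz":0,"claw":0.02},{"x":0,"y":0,"z":-0.0045,"rx":0,"ry":0,"rz":0,"claw":0.02},{"x":0,"y":0,"z":-0.006,"rx":0,"ry":0,"rz":0,"claw":0.02},{"x":0,"y":0,"z":-0.0075,"rx":0,"ry":0,"rz":0,"claw":0.02},{"x":0,"y":0,"z":-0.009,"rx":0,"ry":0,"rz":0,"claw":0.02}]' 35;python3 -c "
from h import *
a=cv2.imread('pics/n2.png');b=camera('side');ecc(a,b);ecc(cv2.imread('pics/n1.png'),b);cv2.imwrite('pics/n3.png',b)"
```

```text
t: 10.05
eef_pos: [0.5481, 0.1929, 0.1636]
eef_rot: [[0.221, 0.975, 0.0], [0.975, -0.221, -0.0], [-0.0, 0.0, -1.0]]
force: [8.9, -0.5, -8.1]
grip_width: 0.0305
grip_force: 35.2
cc 0.9428 dx -0.04196167 lift mm 6.990327
cc 0.9095 dx -0.22439575 lift mm 9.620137
```

```bash
python3 -m inch '[{"x":0,"y":0,"z":-0.001,"rx":0,"ry":0,"rz":0,"claw":0.02},{"x":0,"y":0,"z":-0.0025,"rx":0,"ry":0,"rz":0,"claw":0.02},{"x":0,"y":0,"z":-0.004,"rx":0,"ry":0,"rz":0,"claw":0.02},{"x":0,"y":0,"z":-0.0055,"rx":0,"ry":0,"rz":0,"claw":0.02},{"x":0,"y":0,"z":-0.007,"rx":0,"ry":0,"rz":0,"claw":0.02},{"x":0,"y":0,"z":-0.0085,"rx":0,"ry":0,"rz":0,"claw":0.02},{"x":0,"y":0,"z":-0.0095,"rx":0,"ry":0,"rz":0,"claw":0.02},{"x":0,"y":0,"z":-0.01,"rx":0,"ry":0,"rz":0,"claw":0.02}]';python3 -c "
from h import *
a=cv2.imread('pics/n3.png');b=camera('side');ecc(a,b);cv2.imwrite('pics/n4.png',b)
cv2.imwrite('pics/cs4.png',cv2.resize(b[140:260,230:330],None,fx=5,fy=5,interpolation=cv2.INTER_CUBIC))"
```

```text
t: 10.77
eef_pos: [0.5481, 0.1929, 0.1738]
eef_rot: [[0.221, 0.975, 0.0], [0.975, -0.221, -0.0], [-0.0, 0.0, -1.0]]
force: [8.3, 0.5, -7.3]
grip_width: 0.0305
grip_force: 35.5
cc 0.9392 dx -0.22540283 lift mm 6.384479
```

View pics/cs4.png

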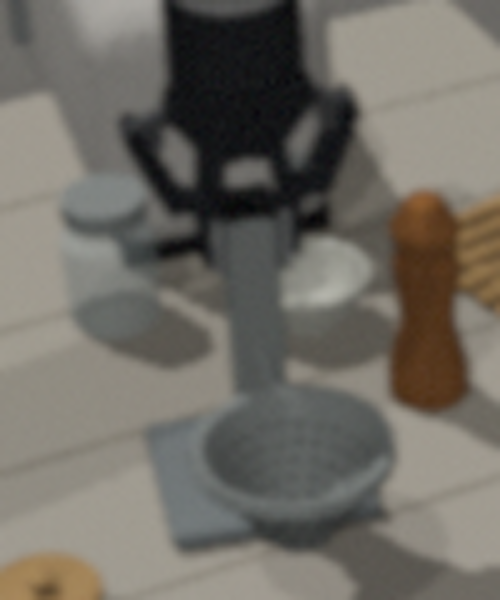

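The rim has risen by about 6.8 px, the pads still sit under the cap with no visible slip, and the lift is about 25 mm. From here I'll feel for the click in 1.5 mm steps.

```bash
python3 -m inch '[{"x":0,"y":0,"z":-0.0003,"rx":0,"ry":0,"rz":0,"claw":0.02},{"x":0,"y":0,"z":-0.0006,"rx":0,"ry":0,"rz":0,"claw":0.02},{"x":0,"y":0,"z":-0.0009,"rx":0,"ry":0,"rz":0,"claw":0.02},{"x":0,"y":0,"z":-0.0012,"rx":0,"ry":0,"rz":0,"claw":0.02},{"x":0,"y":0,"z":-0.0015,"rx":0,"ry":0,"rz":0,"claw":0.02},{"x":0,"y":0,"z":-0.0018,"rx":0,"ry":0,"rz":0,"claw":0.02},{"x":0,"y":0,"z":-0.002,"rx":0,"ry":0,"rz":0,"claw":0.02},{"x":0,"y":0,"z":-0.002,"rx":0,"ry":0,"rz":0,"claw":0.02}]'
```

```text
t: 11.48
eef_pos: [0.5481, 0.1929, 0.1757]
eef_rot: [[0.221, 0.975, 0.0], [0.975, -0.221, -0.0], [-0.0, 0.0, -1.0]]
force: [7.6, 0.2, -6.4]
grip_width: 0.0301
grip_force: 35.4
```

```bash
python3 -m inch '[{"x":0,"y":0,"z":-0.0002,"rx":0,"ry":0,"rz":0,"claw":0.02},{"x":0,"y":0,"z":-0.0004,"rx":0,"ry":0,"rz":0,"claw":0.02},{"x":0,"y":0,"z":-0.0006,"rx":0,"ry":0,"rz":0,"claw":0.02},{"x":0,"y":0,"z":-0.0008,"rx":0,"ry":0,"rz":0,"claw":0.02},{"x":0,"y":0,"z":-0.001,"rx":0,"ry":0,"rz":0,"claw":0.02},{"x":0,"y":0,"z":-0.0012,"rx":0,"ry":0,"rz":0,"claw":0.02},{"x":0,"y":0,"z":-0.0014,"rx":0,"ry":0,"rz":0,"claw":0.02},{"x":0,"y":0,"z":-0.0015,"rx":0,"ry":0,"rz":0,"claw":0.02}]'
```

```text
t: 12.15
eef_pos: [0.5481, 0.1929, 0.1771]
eef_rot: [[0.221, 0.975, 0.0], [0.975, -0.221, -0.0], [-0.0, 0.0, -1.0]]
force: [8.1, 0.3, -7.2]
grip_width: 0.0302
grip_force: 35.5
```

```bash
python3 -m inch '[{"x":0,"y":0,"z":-0.0002,"rx":0,"ry":0,"rz":0,"claw":0.02},{"x":0,"y":0,"z":-0.0004,"rx":0,"ry":0,"rz":0,"claw":0.02},{"x":0,"y":0,"z":-0.0006,"rx":0,"ry":0,"rz":0,"claw":0.02},{"x":0,"y":0,"z":-0.0008,"rx":0,"ry":0,"rz":0,"claw":0.02},{"x":0,"y":0,"z":-0.001,"rx":0,"ry":0,"rz":0,"claw":0.02},{"x":0,"y":0,"z":-0.0012,"rx":0,"ry":0,"rz":0,"claw":0.02},{"x":0,"y":0,"z":-0.0014,"rx":0,"ry":0,"rz":0,"claw":0.02},{"x":0,"y":0,"z":-0.0015,"rx":0,"ry":0,"rz":0,"claw":0.02}]'
```

```text
t: 12.82
eef_pos: [0.5481, 0.1929, 0.1786]
eef_rot: [[0.221, 0.975, 0.0], [0.975, -0.221, -0.0], [-0.0, 0.0, -1.0]]
force: [7.0, 0.6, -8.2]
grip_width: 0.0306
grip_force: 35.5
```

```bash
python3 -m inch '[{"x":0,"y":0,"z":-0.0002,"rx":0,"ry":0,"rz":0,"claw":0.02},{"x":0,"y":0,"z":-0.0004,"rx":0,"ry":0,"rz":0,"claw":0.02},{"x":0,"y":0,"z":-0.0006,"rx":0,"ry":0,"rz":0,"claw":0.02},{"x":0,"y":0,"z":-0.0008,"rx":0,"ry":0,"rz":0,"claw":0.02},{"x":0,"y":0,"z":-0.001,"rx":0,"ry":0,"rz":0,"claw":0.02},{"x":0,"y":0,"z":-0.0012,"rx":0,"ry":0,"rz":0,"claw":0.02},{"x":0,"y":0,"z":-0.0014,"rx":0,"ry":0,"rz":0,"claw":0.02},{"x":0,"y":0,"z":-0.0015,"rx":0,"ry":0,"rz":0,"claw":0.02}]'
```

```text
t: 13.48
eef_pos: [0.5481, 0.1929, 0.1801]
eef_rot: [[0.221, 0.975, 0.0], [0.975, -0.221, -0.0], [-0.0, 0.0, -1.0]]
force: [8.6, 0.9, -7.7]
grip_width: 0.0304
grip_force: 35.5
```

```bash
python3 -m inch '[{"x":0,"y":0,"z":-0.0002,"rx":0,"ry":0,"rz":0,"claw":0.02},{"x":0,"y":0,"z":-0.0004,"rx":0,"ry":0,"rz":0,"claw":0.02},{"x":0,"y":0,"z":-0.0006,"rx":0,"ry":0,"rz":0,"claw":0.02},{"x":0,"y":0,"z":-0.0008,"rx":0,"ry":0,"rz":0,"claw":0.02},{"x":0,"y":0,"z":-0.001,"rx":0,"ry":0,"rz":0,"claw":0.02},{"x":0,"y":0,"z":-0.0012,"rx":0,"ry":0,"rz":0,"claw":0.02},{"x":0,"y":0,"z":-0.0014,"rx":0,"ry":0,"rz":0,"claw":0.02},{"x":0,"y":0,"z":-0.0015,"rx":0,"ry":0,"rz":0,"claw":0.02}]'
```

```text
t: 14.15
eef_pos: [0.5481, 0.1929, 0.1816]
eef_rot: [[0.221, 0.975, 0.0], [0.975, -0.221, -0.0], [-0.0, 0.0, -1.0]]
force: [7.7, 0.3, -7.1]
grip_width: 0.0304
grip_force: 35.5
```

```bash
python3 -m inch '[{"x":0,"y":0,"z":-0.0002,"rx":0,"ry":0,"rz":0,"claw":0.02},{"x":0,"y":0,"z":-0.0004,"rx":0,"ry":0,"rz":0,"claw":0.02},{"x":0,"y":0,"z":-0.0006,"rx":0,"ry":0,"rz":0,"claw":0.02},{"x":0,"y":0,"z":-0.0008,"rx":0,"ry":0,"rz":0,"claw":0.02},{"x":0,"y":0,"z":-0.001,"rx":0,"ry":0,"rz":0,"claw":0.02},{"x":0,"y":0,"z":-0.0012,"rx":0,"ry":0,"rz":0,"claw":0.02},{"x":0,"y":0,"z":-0.0014,"rx":0,"ry":0,"rz":0,"claw":0.02},{"x":0,"y":0,"z":-0.0015,"rx":0,"ry":0,"rz":0,"claw":0.02}]'
```

```text
t: 14.82
eef_pos: [0.5481, 0.1929, 0.1831]
eef_rot: [[0.221, 0.975, 0.0], [0.975, -0.221, -0.0], [-0.0, 0.0, -1.0]]
force: [8.2, 0.3, -7.6]
grip_width: 0.0301
grip_force: 35.4
```

```bash
python3 -m inch '[{"x":0,"y":0,"z":-0.0002,"rx":0,"ry":0,"rz":0,"claw":0.02},{"x":0,"y":0,"z":-0.0004,"rx":0,"ry":0,"rz":0,"claw":0.02},{"x":0,"y":0,"z":-0.0006,"rx":0,"ry":0,"rz":0,"claw":0.02},{"x":0,"y":0,"z":-0.0008,"rx":0,"ry":0,"rz":0,"claw":0.02},{"x":0,"y":0,"z":-0.001,"rx":0,"ry":0,"rz":0,"claw":0.02},{"x":0,"y":0,"z":-0.0012,"rx":0,"ry":0,"rz":0,"claw":0.02},{"x":0,"y":0,"z":-0.0014,"rx":0,"ry":0,"rz":0,"claw":0.02},{"x":0,"y":0,"z":-0.0015,"rx":0,"ry":0,"rz":0,"claw":0.02}]'
```

```text
t: 15.48
eef_pos: [0.5481, 0.1929, 0.1846]
eef_rot: [[0.221, 0.975, 0.0], [0.975, -0.221, -0.0], [-0.0, 0.0, -1.0]]
force: [8.5, 0.5, -7.1]
grip_width: 0.0304
grip_force: 35.4
```

```bash
python3 -m inch '[{"x":0,"y":0,"z":-0.0002,"rx":0,"ry":0,"rz":0,"claw":0.02},{"x":0,"y":0,"z":-0.0004,"rx":0,"ry":0,"rz":0,"claw":0.02},{"x":0,"y":0,"z":-0.0006,"rx":0,"ry":0,"rz":0,"claw":0.02},{"x":0,"y":0,"z":-0.0008,"rx":0,"ry":0,"rz":0,"claw":0.02},{"x":0,"y":0,"z":-0.001,"rx":0,"ry":0,"rz":0,"claw":0.02},{"x":0,"y":0,"z":-0.0012,"rx":0,"ry":0,"rz":0,"claw":0.02},{"x":0,"y":0,"z":-0.0014,"rx":0,"ry":0,"rz":0,"claw":0.02},{"x":0,"y":0,"z":-0.0015,"rx":0,"ry":0,"rz":0,"claw":0.02}]'
```

```text
t: 16.15
eef_pos: [0.5481, 0.1929, 0.1865]
eef_rot: [[0.221, 0.975, 0.0], [0.975, -0.221, -0.0], [0.0, 0.0, -1.0]]
force: [6.9, 0.8, -4.2]
grip_width: 0.0305
grip_force: 34.9
```

Force on the tool dropped from 7.1 to 4.2 N, which is likely the head entering the hole. I'll take smaller steps.

```bash
python3 -m inch '[{"x":0,"y":0,"z":-0.0001,"rx":0,"ry":0,"rz":0,"claw":0.02},{"x":0,"y":0,"z":-0.0002,"rx":0,"ry":0,"rz":0,"claw":0.02},{"x":0,"y":0,"z":-0.0003,"rx":0,"ry":0,"rz":0,"claw":0.02},{"x":0,"y":0,"z":-0.0004,"rx":0,"ry":0,"rz":0,"claw":0.02},{"x":0,"y":0,"z":-0.0005,"rx":0,"ry":0,"rz":0,"claw":0.02},{"x":0,"y":0,"z":-0.0006,"rx":0,"ry":0,"rz":0,"claw":0.02},{"x":0,"y":0,"z":-0.0007,"rx":0,"ry":0,"rz":0,"claw":0.02},{"x":0,"y":0,"z":-0.0008,"rx":0,"ry":0,"rz":0,"claw":0.02}]'
```

```text
t: 16.82
eef_pos: [0.5481, 0.1929, 0.1874]
eef_rot: [[0.221, 0.975, 0.0], [0.975, -0.221, -0.0], [0.0, 0.0, -1.0]]
force: [7.2, 0.4, -3.5]
grip_width: 0.0301
grip_force: 34.9
```

```bash
python3 -m inch '[{"x":0,"y":0,"z":-0.0001,"rx":0,"ry":0,"rz":0,"claw":0.02},{"x":0,"y":0,"z":-0.0002,"rx":0,"ry":0,"rz":0,"claw":0.02},{"x":0,"y":0,"z":-0.0003,"rx":0,"ry":0,"rz":0,"claw":0.02},{"x":0,"y":0,"z":-0.0004,"rx":0,"ry":0,"rz":0,"claw":0.02},{"x":0,"y":0,"z":-0.0005,"rx":0,"ry":0,"rz":0,"claw":0.02},{"x":0,"y":0,"z":-0.0006,"rx":0,"ry":0,"rz":0,"claw":0.02},{"x":0,"y":0,"z":-0.0007,"rx":0,"ry":0,"rz":0,"claw":0.02},{"x":0,"y":0,"z":-0.0008,"rx":0,"ry":0,"rz":0,"claw":0.02}]'
```

```text
t: 17.48
eef_pos: [0.5481, 0.1929, 0.1883]
eef_rot: [[0.221, 0.975, 0.0], [0.975, -0.221, -0.0], [0.0, 0.0, -1.0]]
force: [6.0, -0.5, -2.4]
grip_width: 0.0307
grip_force: 34.8
```

```bash
python3 -m inch '[{"x":0,"y":0,"z":-0.0001,"rx":0,"ry":0,"rz":0,"claw":0.02},{"x":0,"y":0,"z":-0.0002,"rx":0,"ry":0,"rz":0,"claw":0.02},{"x":0,"y":0,"z":-0.0003,"rx":0,"ry":0,"rz":0,"claw":0.02},{"x":0,"y":0,"z":-0.0004,"rx":0,"ry":0,"rz":0,"claw":0.02},{"x":0,"y":0,"z":-0.0005,"rx":0,"ry":0,"rz":0,"claw":0.02},{"x":0,"y":0,"z":-0.0006,"rx":0,"ry":0,"rz":0,"claw":0.02},{"x":0,"y":0,"z":-0.0007,"rx":0,"ry":0,"rz":0,"claw":0.02},{"x":0,"y":0,"z":-0.0008,"rx":0,"ry":0,"rz":0,"claw":0.02}]'
```

```text
t: 18.15
eef_pos: [0.5482, 0.193, 0.1897]
eef_rot: [[0.221, 0.975, 0.001], [0.975, -0.221, 0.0], [0.0, 0.001, -1.0]]
force: [5.4, -1.5, -0.4]
grip_width: 0.0308
grip_force: 34.7
```

```bash
python3 -m inch '[{"x":0,"y":0,"z":-0.0001,"rx":0,"ry":0,"rz":0,"claw":0.02},{"x":0,"y":0,"z":-0.0002,"rx":0,"ry":0,"rz":0,"claw":0.02},{"x":0,"y":0,"z":-0.0003,"rx":0,"ry":0,"rz":0,"claw":0.02},{"x":0,"y":0,"z":-0.0004,"rx":0,"ry":0,"rz":0,"claw":0.02},{"x":0,"y":0,"z":-0.0005,"rx":0,"ry":0,"rz":0,"claw":0.02},{"x":0,"y":0,"z":-0.0006,"rx":0,"ry":0,"rz":0,"claw":0.02},{"x":0,"y":0,"z":-0.0007,"rx":0,"ry":0,"rz":0,"claw":0.02},{"x":0,"y":0,"z":-0.0008,"rx":0,"ry":0,"rz":0,"claw":0.02}]'
```

```text
t: 18.82
eef_pos: [0.5481, 0.1929, 0.19]
eef_rot: [[0.221, 0.975, 0.0], [0.975, -0.221, 0.0], [0.0, 0.0, -1.0]]
force: [8.0, 0.4, -3.9]
grip_width: 0.0302
grip_force: 35.3
```

```bash
python3 -m inch '[{"x":0,"y":0,"z":-0.0001,"rx":0,"ry":0,"rz":0,"claw":0.02},{"x":0,"y":0,"z":-0.0002,"rx":0,"ry":0,"rz":0,"claw":0.02},{"x":0,"y":0,"z":-0.0003,"rx":0,"ry":0,"rz":0,"claw":0.02},{"x":0,"y":0,"z":-0.0004,"rx":0,"ry":0,"rz":0,"claw":0.02},{"x":0,"y":0,"z":-0.0005,"rx":0,"ry":0,"rz":0,"claw":0.02},{"x":0,"y":0,"z":-0.0006,"rx":0,"ry":0,"rz":0,"claw":0.02},{"x":0,"y":0,"z":-0.0007,"rx":0,"ry":0,"rz":0,"claw":0.02},{"x":0,"y":0,"z":-0.0008,"rx":0,"ry":0,"rz":0,"claw":0.02}]'
```

```text
t: 19.48
eef_pos: [0.548, 0.1929, 0.1903]
eef_rot: [[0.221, 0.975, 0.0], [0.975, -0.221, -0.0], [-0.0, 0.0, -1.0]]
force: [10.0, 1.0, -6.1]
grip_width: 0.0302
grip_force: 35.9
```

```bash
python3 -m inch '[{"x":0,"y":0,"z":-0.0001,"rx":0,"ry":0,"rz":0,"claw":0.02},{"x":0,"y":0,"z":-0.0002,"rx":0,"ry":0,"rz":0,"claw":0.02},{"x":0,"y":0,"z":-0.0003,"rx":0,"ry":0,"rz":0,"claw":0.02},{"x":0,"y":0,"z":-0.0004,"rx":0,"ry":0,"rz":0,"claw":0.02},{"x":0,"y":0,"z":-0.0005,"rx":0,"ry":0,"rz":0,"claw":0.02},{"x":0,"y":0,"z":-0.0005,"rx":0,"ry":0,"rz":0,"claw":0.02},{"x":0,"y":0,"z":-0.0005,"rx":0,"ry":0,"rz":0,"claw":0.02},{"x":0,"y":0,"z":-0.0005,"rx":0,"ry":0,"rz":0,"claw":0.02}]'
```

```text
t: 20.15
eef_pos: [0.548, 0.1929, 0.1906]
eef_rot: [[0.221, 0.975, 0.0], [0.975, -0.221, -0.0], [-0.0, 0.0, -1.0]]
force: [8.5, 0.4, -6.3]
grip_width: 0.0303
grip_force: 36.1
```

```bash
python3 -m inch '[{"x":0,"y":0,"z":-0.0001,"rx":0,"ry":0,"rz":0,"claw":0.02},{"x":0,"y":0,"z":-0.0002,"rx":0,"ry":0,"rz":0,"claw":0.02},{"x":0,"y":0,"z":-0.0003,"rx":0,"ry":0,"rz":0,"claw":0.02},{"x":0,"y":0,"z":-0.0004,"rx":0,"ry":0,"rz":0,"claw":0.02},{"x":0,"y":0,"z":-0.0005,"rx":0,"ry":0,"rz":0,"claw":0.02},{"x":0,"y":0,"z":-0.0006,"rx":0,"ry":0,"rz":0,"claw":0.02},{"x":0,"y":0,"z":-0.0007,"rx":0,"ry":0,"rz":0,"claw":0.02},{"x":0,"y":0,"z":-0.0007,"rx":0,"ry":0,"rz":0,"claw":0.02}]'
```

```text
t: 20.82
eef_pos: [0.548, 0.1929, 0.1913]
eef_rot: [[0.221, 0.975, 0.0], [0.975, -0.221, -0.0], [-0.0, 0.0, -1.0]]
force: [9.8, 0.6, -6.9]
grip_width: 0.0303
grip_force: 36.1
```

```bash
python3 -m inch '[{"x":0,"y":0,"z":-0.0001,"rx":0,"ry":0,"rz":0,"claw":0.02},{"x":0,"y":0,"z":-0.0002,"rx":0,"ry":0,"rz":0,"claw":0.02},{"x":0,"y":0,"z":-0.0003,"rx":0,"ry":0,"rz":0,"claw":0.02},{"x":0,"y":0,"z":-0.0004,"rx":0,"ry":0,"rz":0,"claw":0.02},{"x":0,"y":0,"z":-0.0005,"rx":0,"ry":0,"rz":0,"claw":0.02},{"x":0,"y":0,"z":-0.0006,"rx":0,"ry":0,"rz":0,"claw":0.02},{"x":0,"y":0,"z":-0.0007,"rx":0,"ry":0,"rz":0,"claw":0.02},{"x":0,"y":0,"z":-0.0007,"rx":0,"ry":0,"rz":0,"claw":0.02}]'
```

```text
t: 21.48
eef_pos: [0.548, 0.1929, 0.192]
eef_rot: [[0.221, 0.975, 0.0], [0.975, -0.221, -0.0], [-0.0, 0.0, -1.0]]
force: [8.3, 0.9, -6.5]
grip_width: 0.0302
grip_force: 36.1
```

```bash
python3 -m inch '[{"x":0,"y":0,"z":-0.0001,"rx":0,"ry":0,"rz":0,"claw":0.02},{"x":0,"y":0,"z":-0.0002,"rx":0,"ry":0,"rz":0,"claw":0.02},{"x":0,"y":0,"z":-0.0003,"rx":0,"ry":0,"rz":0,"claw":0.02},{"x":0,"y":0,"z":-0.0004,"rx":0,"ry":0,"rz":0,"claw":0.02},{"x":0,"y":0,"z":-0.0005,"rx":0,"ry":0,"rz":0,"claw":0.02},{"x":0,"y":0,"z":-0.0006,"rx":0,"ry":0,"rz":0,"claw":0.02},{"x":0,"y":0,"z":-0.0006,"rx":0,"ry":0,"rz":0,"claw":0.02},{"x":0,"y":0,"z":-0.0006,"rx":0,"ry":0,"rz":0,"claw":0.02}]'
```

```text
t: 22.15
eef_pos: [0.548, 0.1929, 0.1924]
eef_rot: [[0.221, 0.975, -0.0], [0.975, -0.221, -0.0], [-0.0, -0.0, -1.0]]
force: [10.4, 0.5, -8.9]
grip_width: 0.0304
grip_force: 36.3
```

```bash
python3 -m inch '[{"x":0,"y":0,"z":0.0004,"rx":0,"ry":0,"rz":0,"claw":0.02},{"x":0,"y":0,"z":0.0008,"rx":0,"ry":0,"rz":0,"claw":0.02},{"x":0,"y":0,"z":0.0012,"rx":0,"ry":0,"rz":0,"claw":0.02},{"x":0,"y":0,"z":0.0016,"rx":0,"ry":0,"rz":0,"claw":0.02},{"x":0,"y":0,"z":0.002,"rx":0,"ry":0,"rz":0,"claw":0.02},{"x":0,"y":0,"z":0.0024,"rx":0,"ry":0,"rz":0,"claw":0.02},{"x":0,"y":0,"z":0.0027,"rx":0,"ry":0,"rz":0,"claw":0.02},{"x":0,"y":0,"z":0.003,"rx":0,"ry":0,"rz":0,"claw":0.02}]'
```

```text
t: 22.82
eef_pos: [0.5481, 0.1929, 0.1903]
eef_rot: [[0.221, 0.975, 0.0], [0.975, -0.221, 0.0], [0.0, 0.0, -1.0]]
force: [6.7, -0.5, -3.0]
grip_width: 0.0305
grip_force: 35.2
```

```bash
python3 -m inch '[{"x":0,"y":0,"z":0.0002,"rx":0,"ry":0,"rz":0,"claw":0.02},{"x":0,"y":0,"z":0.0004,"rx":0,"ry":0,"rz":0,"claw":0.02},{"x":0,"y":0,"z":0.0006,"rx":0,"ry":0,"rz":0,"claw":0.02},{"x":0,"y":0,"z":0.0008,"rx":0,"ry":0,"rz":0,"claw":0.02},{"x":0,"y":0,"z":0.001,"rx":0,"ry":0,"rz":0,"claw":0.02},{"x":0,"y":0,"z":0.001,"rx":0,"ry":0,"rz":0,"claw":0.02},{"x":0,"y":0,"z":0.001,"rx":0,"ry":0,"rz":0,"claw":0.02},{"x":0,"y":0,"z":0.001,"rx":0,"ry":0,"rz":0,"claw":0.02}]'
```

```text
t: 23.48
eef_pos: [0.5481, 0.193, 0.1899]
eef_rot: [[0.221, 0.975, 0.001], [0.975, -0.221, 0.0], [0.0, 0.001, -1.0]]
force: [5.6, -0.6, 0.1]
grip_width: 0.0306
grip_force: 34.6
```

The sleeve is held: the force is 0 at z=0.1899, and the play runs up to about 0.192. Open and retreat upwards.

```bash
python3 -m inch '[{"x":0,"y":0,"z":0,"rx":0,"ry":0,"rz":0,"claw":0.033},{"x":0,"y":0,"z":0,"rx":0,"ry":0,"rz":0,"claw":0.04},{"x":0,"y":0,"z":0,"rx":0,"ry":0,"rz":0,"claw":0.055},{"x":0,"y":0,"z":0,"rx":0,"ry":0,"rz":0,"claw":0.07},{"x":0,"y":0,"z":0,"rx":0,"ry":0,"rz":0,"claw":0.08},{"x":0,"y":0,"z":-0.01,"rx":0,"ry":0,"rz":0,"claw":0.08},{"x":0,"y":0,"z":-0.04,"rx":0,"ry":0,"rz":0,"claw":0.08},{"x":0,"y":0,"z":-0.08,"rx":0,"ry":0,"rz":0,"claw":0.08}]'
python3 -c "
from h import *
b=camera('side');cv2.imwrite('pics/n5.png',b)
cv2.imwrite('pics/cs5.png',cv2.resize(b[140:260,230:330],None,fx=5,fy=5,interpolation=cv2.INTER_CUBIC))
camera('top')
print(landmark_of('top','strainer')[:1],landmark_of('top','saucepan')[:1],landmark_of('top','pan_grip')[:1],landmark_of('side','pan_grip')[:1])
to([.5185,-.3058,.25],-10.4)
for z in (.102,.135,.145,.155):print(z,proj('side',[.522,.083,z]))"
```

```text
t: 24.15
eef_pos: [0.5455, 0.1925, 0.267]
eef_rot: [[0.22, 0.975, -0.007], [0.975, -0.22, -0.002], [-0.003, -0.007, -1.0]]
force: [1.2, 0.1, -0.3]
grip_width: 0.0799
grip_force: 0.0
[{'position': [285.0, 257.9], 'score': 0.87}] [{'position': [244.7, 250.1], 'score': 0.75}] [{'position': [444.9, 264.7], 'score': 0.64}] [{'position': [356.9, 347.3], 'score': 0.98}]
t 24.45 p [0.5475 0.1929 0.2691] zax [-8.e-04 -2.e-04 -1.e+00] shift [-0.4928  0.0817  0.0193] rz -2.34 F [-0.2  0.3 -0.5]
0.102 [288.46144819 236.52696882]
0.135 [287.80124657 226.98308272]
0.145 [287.59721733 224.0336325 ]
0.155 [287.39129711 221.05684627]
```

View pics/cs5.png

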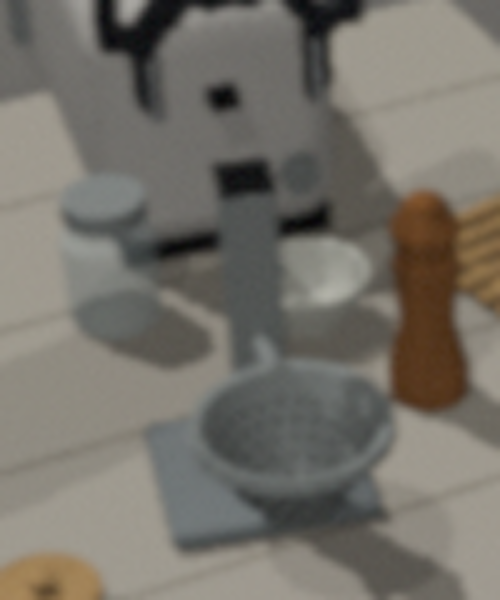

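The cap is up at crop (243,178) and the rim centre is at (297,430), i.e. z≈0.139, so the strainer hangs with about 38–43 mm of lift. Next is the pan's handle.

```bash
python3 -m inch '[{"x":-0.04,"y":0.006,"z":0,"rx":0,"ry":0,"rz":-2.3,"claw":0.06},{"x":-0.08,"y":0.013,"z":0,"rx":0,"ry":0,"rz":-2.3,"claw":0.06},{"x":-0.12,"y":0.02,"z":0,"rx":0,"ry":0,"rz":-2.3,"claw":0.06},{"x":-0.16,"y":0.026,"z":0,"rx":0,"ry":0,"rz":-2.3,"claw":0.06},{"x":-0.2,"y":0.033,"z":0,"rx":0,"ry":0,"rz":-2.3,"claw":0.06},{"x":-0.24,"y":0.04,"z":0,"rx":0,"ry":0,"rz":-2.3,"claw":0.06},{"x":-0.28,"y":0.046,"z":0.01,"rx":0,"ry":0,"rz":-2.3,"claw":0.06},{"x":-0.32,"y":0.053,"z":0.02,"rx":0,"ry":0,"rz":-2.3,"claw":0.06}]'
python3 -c "
from h import *
to([.5185,-.3058,.1],-10.4)
print(atz('top',(444.9,264.7),.05),atz('side',(356.9,347.3),.05))"
```

```text
t: 25.12
eef_pos: [0.528, -0.1324, 0.2486]
eef_rot: [[0.181, 0.983, -0.001], [0.983, -0.181, 0.0], [0.0, -0.001, -1.0]]
force: [1.1, -0.7, -0.2]
grip_width: 0.0601
grip_force: 0.0
t 25.12 p [ 0.528  -0.1324  0.2486] zax [-9.e-04  4.e-04 -1.e+00] shift [-0.1723  0.0222  0.1486] rz -0.03 F [ 1.1 -0.7 -0.2]
[ 0.52052766 -0.30569695  0.05      ] [ 0.51511155 -0.30384426  0.05      ]
```

```bash
python3 -m inch '[{"x":-0.04,"y":0.005,"z":0.005,"rx":0,"ry":0,"rz":0,"claw":0.06},{"x":-0.08,"y":0.01,"z":0.01,"rx":0,"ry":0,"rz":0,"claw":0.06},{"x":-0.12,"y":0.0155,"z":0.015,"rx":0,"ry":0,"rz":0,"claw":0.06},{"x":-0.155,"y":0.02,"z":0.03,"rx":0,"ry":0,"rz":0,"claw":0.06},{"x":-0.172,"y":0.022,"z":0.06,"rx":0,"ry":0,"rz":0,"claw":0.06},{"x":-0.172,"y":0.022,"z":0.095,"rx":0,"ry":0,"rz":0,"claw":0.06},{"x":-0.172,"y":0.022,"z":0.13,"rx":0,"ry":0,"rz":0,"claw":0.06},{"x":-0.172,"y":0.022,"z":0.148,"rx":0,"ry":0,"rz":0,"claw":0.06}]'
python3 -c "
from h import *
to([.5185,-.3058,.031],-10.4)"
```

```text
t: 25.78
eef_pos: [0.5157, -0.3022, 0.0947]
eef_rot: [[0.183, 0.983, -0.007], [0.983, -0.183, 0.005], [0.004, -0.008, -1.0]]
force: [-0.8, 0.1, 0.5]
grip_width: 0.0598
grip_force: 0.0
t 25.78 p [ 0.5157 -0.3022  0.0947] zax [-0.0074  0.0053 -1.    ] shift [-0.0033  0.0039  0.0637] rz -0.12 F [-0.8  0.1  0.5]
```

```bash
python3 -m inch '[{"x":0,"y":0,"z":0.02,"rx":0,"ry":0,"rz":0,"claw":0.06},{"x":0,"y":0,"z":0.04,"rx":0,"ry":0,"rz":0,"claw":0.06},{"x":0,"y":0,"z":0.055,"rx":0,"ry":0,"rz":0,"claw":0.06},{"x":0,"y":0,"z":0.065,"rx":0,"ry":0,"rz":0,"claw":0.05},{"x":0,"y":0,"z":0.069,"rx":0,"ry":0,"rz":0,"claw":0.04},{"x":0,"y":0,"z":0.069,"rx":0,"ry":0,"rz":0,"claw":0.034},{"x":0,"y":0,"z":0.069,"rx":0,"ry":0,"rz":0,"claw":0.028},{"x":0,"y":0,"z":0.069,"rx":0,"ry":0,"rz":0,"claw":0.024}]' 60
python3 -c "
from h import *
to([.5185,-.3058,.031],-10.4)"
```

```text
t: 26.45
eef_pos: [0.5202, -0.3043, 0.0339]
eef_rot: [[0.181, 0.983, 0.002], [0.983, -0.181, -0.001], [-0.001, 0.002, -1.0]]
force: [-0.5, -0.3, 1.0]
grip_width: 0.0242
grip_force: 0.0
t 26.45 p [ 0.5202 -0.3043  0.0339] zax [ 0.0015 -0.0011 -1.    ] shift [-0.0018 -0.0014  0.0029] rz -0.04 F [-0.5 -0.3  1. ]
```

```bash
python3 -m inch '[{"x":0,"y":0,"z":0,"rx":0,"ry":0,"rz":0,"claw":0.02},{"x":0,"y":0,"z":0,"rx":0,"ry":0,"rz":0,"claw":0.017},{"x":0,"y":0,"z":0,"rx":0,"ry":0,"rz":0,"claw":0.014},{"x":0,"y":0,"z":0,"rx":0,"ry":0,"rz":0,"claw":0.01},{"x":0,"y":0,"z":0,"rx":0,"ry":0,"rz":0,"claw":0.005},{"x":0,"y":0,"z":0,"rx":0,"ry":0,"rz":0,"claw":0.005},{"x":0,"y":0,"z":0,"rx":0,"ry":0,"rz":0,"claw":0.005},{"x":0,"y":0,"z":0,"rx":0,"ry":0,"rz":0,"claw":0.005}]' 60
python3 -c "
from h import *
camera('top');print(landmark_of('top','strainer')[:1],landmark_of('top','saucepan')[:1])
to([.5185,-.3058,.031],-10.4)"
```

```text
t: 27.12
eef_pos: [0.52, -0.3046, 0.0334]
eef_rot: [[0.181, 0.983, 0.001], [0.983, -0.181, -0.001], [-0.001, 0.002, -1.0]]
force: [0.0, -2.1, 6.0]
grip_width: 0.0147
grip_force: 59.0
[{'position': [285.7, 256.3], 'score': 0.91}] [{'position': [391.4, 255.2], 'score': 0.64}]
t 27.27 p [ 0.52   -0.3045  0.0334] zax [ 0.0013 -0.0013 -1.    ] shift [-0.0015 -0.0013  0.0024] rz -0.05 F [ 1.2 -2.8  5.2]
```

```bash
python3 -m inch '[{"x":0,"y":0,"z":-0.002,"rx":0,"ry":0,"rz":0,"claw":0.005},{"x":0,"y":0,"z":-0.005,"rx":0,"ry":0,"rz":0,"claw":0.005},{"x":0.01,"y":-0.0026,"z":-0.005,"rx":0,"ry":0,"rz":0,"claw":0.005},{"x":0.025,"y":-0.0065,"z":-0.005,"rx":0,"ry":0,"rz":0,"claw":0.005},{"x":0.045,"y":-0.0117,"z":-0.005,"rx":0,"ry":0,"rz":0,"claw":0.005},{"x":0.065,"y":-0.017,"z":-0.005,"rx":0,"ry":0,"rz":0,"claw":0.005},{"x":0.085,"y":-0.022,"z":-0.005,"rx":0,"ry":0,"rz":0,"claw":0.005},{"x":0.1,"y":-0.026,"z":-0.005,"rx":0,"ry":0,"rz":0,"claw":0.005}]' 100
python3 -c "
from h import *
b=camera('side');cv2.imwrite('pics/n6.png',b);camera('top')
cv2.imwrite('pics/cs6.png',b[180:400,200:460])
print(landmark_of('top','saucepan')[:1],landmark_of('side','saucepan')[:1],landmark_of('side','strainer')[:1])
to([.5010,-.0445,.035],-10.4)"
```

```text
t: 27.93
eef_pos: [0.5107, -0.1975, 0.0366]
eef_rot: [[0.18, 0.984, -0.002], [0.984, -0.18, 0.002], [0.001, -0.002, -1.0]]
force: [0.3, 0.3, -2.6]
grip_width: 0.0137
grip_force: 97.7
[{'position': [349.2, 260.8], 'score': 0.88}] [{'position': [317.8, 294.8], 'score': 0.79}] [{'position': [292.2, 227.8], 'score': 0.69}]
t 28.18 p [ 0.5118 -0.2004  0.0374] zax [-5.e-04 -0.e+00 -1.e+00] shift [ 0.1514 -0.0387  0.0024] rz 0.01 F [ 0.   0.1 -3. ]
```

View pics/cs6.png

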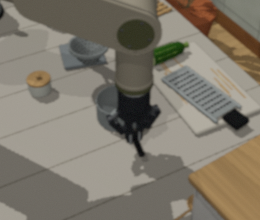

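The pan moves with the gripper, level, with its handle held at about (335,335) full px. Now the rest of the way.

```bash
python3 -m inch '[{"x":0.01,"y":-0.0026,"z":0,"rx":0,"ry":0,"rz":0,"claw":0.005},{"x":0.03,"y":-0.0078,"z":0,"rx":0,"ry":0,"rz":0,"claw":0.005},{"x":0.055,"y":-0.0142,"z":0,"rx":0,"ry":0,"rz":0,"claw":0.005},{"x":0.08,"y":-0.0206,"z":0,"rx":0,"ry":0,"rz":0,"claw":0.005},{"x":0.105,"y":-0.027,"z":0,"rx":0,"ry":0,"rz":0,"claw":0.005},{"x":0.13,"y":-0.0335,"z":0,"rx":0,"ry":0,"rz":0,"claw":0.005},{"x":0.145,"y":-0.0374,"z":0,"rx":0,"ry":0,"rz":0,"claw":0.005},{"x":0.152,"y":-0.0392,"z":0,"rx":0,"ry":0,"rz":0,"claw":0.005}]'
python3 -c "
from h import *
b=camera('side');cv2.imwrite('pics/n7.png',b);cv2.imwrite('pics/t7.png',camera('top'))
np.set_printoptions(precision=4,suppress=True)
for n,z in(('saucepan',.004),('strainer',.135),('cap',.231),('pan_grip',.054)):
  for c in('side','top'):
    for d in landmark_of(c,n)[:1]:print(n,c,round(d['score'],2),atz(c,d['position'],z)[:2])
to([.5010,-.0445,.033],-10.4)"
```

```text
t: 28.85
eef_pos: [0.5005, -0.0423, 0.0375]
eef_rot: [[0.18, 0.984, -0.001], [0.984, -0.18, 0.001], [0.0, -0.001, -1.0]]
force: [-0.3, 0.3, -2.4]
grip_width: 0.0137
grip_force: 97.7
saucepan side 0.89 [0.5223 0.0837]
strainer side 0.9 [0.5224 0.072 ]
strainer top 0.83 [0.5234 0.0811]
cap top 0.81 [0.5501 0.194 ]
pan_grip side 0.96 [ 0.4916 -0.0607]
pan_grip top 0.21 [0.5419 0.195 ]
t 29.35 p [ 0.5011 -0.045   0.0377] zax [ 0.0001 -0.0002 -1.    ] shift [ 0.0005 -0.0002  0.0047] rz -0.11 F [-0.8 -0.2 -2.7]
```

```bash
python3 -m inch '[{"x":0,"y":0,"z":0.001,"rx":0,"ry":0,"rz":0,"claw":0.005},{"x":0,"y":0,"z":0.002,"rx":0,"ry":0,"rz":0,"claw":0.005},{"x":0,"y":0,"z":0.003,"rx":0,"ry":0,"rz":0,"claw":0.005},{"x":0,"y":0,"z":0.004,"rx":0,"ry":0,"rz":0,"claw":0.005},{"x":0,"y":0,"z":0.0045,"rx":0,"ry":0,"rz":0,"claw":0.005},{"x":0,"y":0,"z":0.0045,"rx":0,"ry":0,"rz":0,"claw":0.01},{"x":0,"y":0,"z":0.0045,"rx":0,"ry":0,"rz":0,"claw":0.025},{"x":0,"y":0,"z":0.0045,"rx":0,"ry":0,"rz":0,"claw":0.04}]'
```

```text
t: 30.02
eef_pos: [0.5013, -0.0439, 0.0333]
eef_rot: [[0.181, 0.983, 0.001], [0.983, -0.181, 0.0], [0.0, 0.001, -1.0]]
force: [0.1, -1.0, -0.3]
grip_width: 0.0354
grip_force: 0.0
```

```bash
python3 -m inch '[{"x":0,"y":0,"z":0,"rx":0,"ry":0,"rz":0,"claw":0.05},{"x":0,"y":0,"z":0,"rx":0,"ry":0,"rz":0,"claw":0.055},{"x":-0.005,"y":0,"z":-0.03,"rx":0,"ry":0,"rz":0,"claw":0.06},{"x":-0.02,"y":0,"z":-0.07,"rx":0,"ry":0,"rz":0,"claw":0.06},{"x":-0.06,"y":0,"z":-0.1,"rx":0,"ry":0,"rz":0,"claw":0.06},{"x":-0.1,"y":0,"z":-0.12,"rx":0,"ry":0,"rz":0,"claw":0.06},{"x":-0.14,"y":0,"z":-0.14,"rx":0,"ry":0,"rz":0,"claw":0.06},{"x":-0.18,"y":0,"z":-0.16,"rx":0,"ry":0,"rz":0,"claw":0.06}]'
python3 -c "
from h import *
b=camera('side');cv2.imwrite('pics/n8.png',b);cv2.imwrite('pics/t8.png',camera('top'))
np.set_printoptions(precision=4,suppress=True)
for n,z in(('saucepan',0),('strainer',.135),('cap',.231),('pan_grip',.05),('salt',0),('mill',0)):
  for c in('side','top'):
    for d in landmark_of(c,n)[:1]:print(n,c,round(d['score'],2),np.round(d['position'],1),atz(c,d['position'],z)[:2])
ecc(cv2.imread('pics/n5.png'),b)
to([.5010,-.0445,.033],-10.4)"
```

```text
t: 30.68
eef_pos: [0.471, -0.2064, 0.1864]
eef_rot: [[0.18, 0.984, 0.001], [0.984, -0.18, -0.0], [-0.0, 0.001, -1.0]]
force: [1.7, 0.3, -0.5]
grip_width: 0.06
grip_force: 0.0
saucepan side 0.64 [291.9 266.2] [0.5224 0.0734]
saucepan top 0.33 [183.1 210.7] [0.6501 0.3616]
strainer side 0.6 [289.2 227. ] [0.5253 0.0811]
strainer top 0.71 [283.7 254.5] [0.5263 0.085 ]
cap side 0.8 [279.6 168.9] [0.5666 0.2254]
cap top 0.9 [227.6 238.7] [0.545  0.1931]
pan_grip side 0.7 [303.7 285.2] [ 0.4968 -0.0621]
pan_grip top 0.88 [340.4 268.8] [ 0.5042 -0.0482]
salt side 0.98 [239.8 269. ] [0.3854 0.133 ]
salt top 0.91 [271.2 320.6] [0.3739 0.1211]
mill top 0.78 [224.  197.1] [0.6893 0.2576]
OpenCV(4.12.0) /io/opencv/modules/video/src/ecc.cpp:589: error: (-7:Iterations do not converge) The algorithm stopped before its convergence. The correlation is going to be minimized. Images may be uncorrelated or non-overlapped in function 'findTransformECC'

t 31.38 p [ 0.4714 -0.2046  0.1847] zax [-0.0003  0.0002 -1.    ] shift [0.1628 0.0003 0.1517] rz 0.01 F [-0.4 -0.3 -0.1]
```

```bash
python3 -c "
from h import *
np.set_printoptions(precision=4,suppress=True)
for f,(r0,r1,c0,c1) in(('top0',(245,290,415,480)),('t8',(245,300,305,385))):
    g=cv2.imread(f'pics/{f}.png')[r0:r1,c0:c1].max(2);m=(g<45).astype('u1')
    n,l,s,cc=cv2.connectedComponentsWithStats(m);i=1+s[1:,4].argmax()
    y,x=np.nonzero(l==i);p=cc[i]+[c0,r0];print(f,s[i],p,atz('top',p,.055)[:2])
    e=np.c_[x+c0,y+r0];t=e[e[:,0]>=e[:,0].max()-1].mean(0);print('tip',t,atz('top',t,.055)[:2])
"
```

```text
top0 [  8  13  48  15 267] [446.0187 265.1161] [ 0.5191 -0.307 ]
tip [469.1667 269.8333] [ 0.5088 -0.3637]
t8 [ 11  18  49  15 275] [339.6727 270.0727] [ 0.5006 -0.0462]
tip [363.4444 274.7778] [ 0.4906 -0.1044]
```

The handle moved by (-18.5, +260.5) mm, as planned, so the pan sits under the strainer. Handing in.

```bash
python3 -c "
from station import *
print(hand_in())"
```

```text
the job is handed in; nothing more can be done
None
```

I handed the job in at about 31 s (limit 64 s); no verdict came back. The strainer hangs on the button in the next hole, about 40 mm up. The saucepan stands under it, centred within about 10 mm by my measurements, with its handle pointing away from the stand.

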